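# Ratchet a card press down on a squared-up pack

### The arm

A 6-joint arm with a two-finger parallel gripper is mounted at the origin on a cart in front of the work surface, level with it; the furniture and walls round the work are solid. World frame = base frame: x ahead of the robot, y to its left, z up, the work surface at z = 0. Lengths are in mm, angles in rad, forces in N, time in s.
With the tool pointing down it reaches from about 300 to 775 mm from the base axis. Payload 14.6 kg.
Tool frame: the origin (TCP) lies on the centre line of the jaws, within the pads' length; the fingertips stand 19 mm ahead of it and the grasp point (between the pads) is the TCP (bot.tip_reach is the distance from the TCP to the fingertips, in mm); z points along the fingers, y is the line along which they close (so a half turn about z gives the same grasp; the last joint's range is limited). The gripper opens to 85 mm and grips with 20 to 120 N. Pads are 22 mm wide; open, the fingers measure 114 mm over their backs; the gripper's body (76 mm by 85 mm) begins 54 mm behind the grasp point. The pads swing forward as they close: fully open they stand 13 mm farther back than shut.
Start: joints at [-1.216, 0.3, 1.521, -0, 1.321, -0.067], TCP at [225.164, -501.788, 250.281] pointing down, gripper open.
Joint ranges: [-3.03, 3.03], [-0.79, 2.21], [0.23, 2.52], [-1.04, 4.18], [0, 3.07], [-2.55, 2.55]. Speed limits (rad/s): [2.22, 2.22, 2.57, 3.14, 3.14, 3.14].

### API

Orientations are given as a unit quaternion [w, x, y, z].
In Python, from rig import bot gives the robot as it stands. Calls block until the motion is done:
- bot.move_to(position, orientation): joint-space move of the TCP to a pose.
- bot.servo_line(position, attitude=None, speed=150, until_force=None): straight line of the TCP; attitude=None keeps the orientation; speed is the mean speed in mm/s. With until_force (N) it stops when the force on the tool has changed by that much, and returns True; else False.
- bot.move_joints(angles): joint-space move.
- bot.move_gripper(opening, grip_force=None): finger opening in mm; grip_force is the grip in N (None keeps the last); returns when the fingers have stopped.
- bot.dwell(seconds).
- bot.ik(position, orientation): joint angles nearest the present ones, or None.
- bot.read_state(): the state.
- bot.read_camera(name): name is "side" or "top"; returns a dict with "image" (384x512x3 uint8, blue, green, red), "depth" (384x512 float32, mm along the optical axis (not along the pixel's ray), 0 where there is no reading), "fovy" (degrees; the focal length in pixels is half the picture's height over the tangent of half this angle, whatever the lens; pixels are square), "cx", "cy" (the principal point, pixels), "eye" and "attitude" of the camera in the world. Camera axes: x right, y down, z forward; pixel columns grow to the right and rows downward; lengths in mm; the calibration is good to about 2 mm. A picture is of the moment at which its call begins.
A pose or a line that the arm cannot do raises bot.MotionError and nothing moves.
- bot.finish_job(): hands the job in; it is judged then, once.
The state is a dict: "clock": time; "joint_positions": joint angles; "qvel": joint speeds; "effort": joint torques, N m; "ee_pos": TCP position; "tool_rot": TCP orientation; "ft_force": force on the tool from outside, world axes, zero at the start; "moment": the same for the moment, N m; "grip_width": finger opening in mm; "grip_force": force on a finger pad.
Only numpy, scipy, OpenCV 4.12 (cv2) and the standard library are available. Lean on these libraries where they do the work, as an engineer would, in place of code of your own. Each camera call takes 0.05 s, during which the arm holds its last target. There are 200 camera calls.

### The job

Tap the stiff side stop of the card press to the right by its push post, so that it carries the card pack along, until its brass pointer lines up with the brass marker clip, without running past it. Then swing the press's ratchet lever back and forth to wind the sprung foot down onto the pack, and stop when the gap above the foot is about half closed; never let the gap shut, because the ratchet cannot be wound back. Leave the pack against the stop, let go of the lever and leave the other things alone.

Things in the scene. Friction and masses are not known exactly. Their poses are not given: they have to be found in the camera images.
- press: fixed card press (place and yaw vary). Origin on the table below its vertical spindle; +y left at yaw 0, +x away from the robot. Dark bed x -115..135, y -100..240 mm, top z 12. Grey column x 75..125, y +-30, its arm over the bed at z 106..128 carries the ratchet lever above and the foot below. Fence x 58..66, to z 36. A 14 mm threaded rod stands up through the lever's hub to z 200 at most.
- side_stop (a joint): stiff side stop, m: 0 = far left (+y of the press), grows as it slides right (-y), range 0 to 0.125. Stays where it is left; takes about 6 N, plus about 2 N when it moves the pack.
- stop_pointer (a point): tip of the side stop's small brass pointer, pointing to the front of the bed (-x of the press), 24 mm above the table. It lies in the plane of the stop's pushing face: the right side of an upright plate, 107 mm long, z 14 to 40 mm, that pushes the pack. Axes as the press.
- stop_post (a point): centre, 60 mm above the table, of the side stop's upright aluminium push post (30 mm along x, 16 mm along y, z 30 to 86 mm). Push on its left face, 8 mm to +y of this point, towards -y. It stands on the rail, 75 mm in front (-x) of the spindle and 64 mm to +y of the pushing face. Axes as the press.
- mark (a point): tip of the small brass marker clip (10x12x12 mm) fixed on the front edge of the bed, pointing at the rail, 22 mm above the table. The stop is at the mark when its pointer tip has the same y in the press's frame as this tip (the tips then face each other some 4 mm apart in x). Axes as the press.
- pack_center (a point): centre of the loose kraft card pack, 99 (x) x 129 (y) x 31 mm, about 0.2 kg, lying on the bed to the right of the side stop with its long side along the press's y; bottom at z = 12 mm. The top is level.
- ratchet_lever (a joint): swing of the ratchet lever, rad: 0 = right-hand stop, 1.2 = left-hand stop, grows clockwise seen from above (the grip, on the robot's side, moves to +y); at 0.6 it points along -x of the press. Growing = drive stroke (about 5 N at the grip, winds the foot down); shrinking = return stroke (slips, 1 to 2 N, foot stays). Stays where it is left.
- lever_grip (a point): centre of the upright dark wooden grip at the lever's end: a round peg 18 mm in diameter, from z 149 to 211 mm; this point is at z = 183 mm, 120 mm from the spindle axis. x and y axes turn with the lever.
- lever_hub (a point): point on the spindle axis, about which the lever swings, at the same height as lever_grip (183 mm). The hub is a steel disc of 40 mm radius, z 133 to 155 mm.
- foot (a joint): how far the sprung foot is pressed up towards the plate above it, m: 0 = hanging free (12 mm gap between foot and plate), 0.012 = gap shut. It grows only once the foot bears on the pack. The foot is a steel disc 56 mm across, 10 mm thick.
- foot_face (a point): centre of the foot's underside, on the spindle axis; at the start 20 to 30 mm above the pack's top. The ratchet has 18 clicks a turn (0.35 rad each); each click driven lowers the foot 3 mm, a full swing of the lever gives 3 clicks (9 mm); once engaged, 8.6 mm a radian. It cannot be wound back.
- stamp_c (a point): bystander: rubber stamp with a turned dark handle, 40x40x74 mm; its centre. Loose, to be left alone.
- tin_c (a point): bystander: flat round tin, 62 mm across, 20 mm high; its centre. Loose, to be left alone.
- rubber_c (a point): bystander: eraser, 19x44x11 mm; its centre. Loose, to be left alone.
- spool_c (a point): bystander: ribbon spool lying flat, 82x72x40 mm; its centre. Loose, to be left alone.
- candle_c (a point): bystander: round candle tin, 66 mm across, 28 mm high; its centre. Loose, to be left alone.
- jar_c (a point): bystander: small capped jar, 48x52x80 mm; its centre. Loose, to be left alone.
Mind the look-alikes: they are no part of the job. Leave any blue look-alike of the part that bears pack_center alone.

How it is judged:
By the outcome, as a careful person would: the job done as asked, in the order asked, and still so for the second after the job is handed in, with the robot touching nothing.
It also fails if it takes over 69 s, if anything falls off the work surface, if the arm or the gripper's body presses on something with over 40 N, if the wrist force passes 120 N, or if a joint passes its speed limit or range.

## Working session

There is one attempt and no reset: what is moved stays moved. The work goes in short steps, each a Python script; the robot and the scene stay as the last script left them, time stands still between calls to the robot, and variables do not carry over. Pictures are saved under pics/ and viewed, at most 10 in all, crops included, and the job is handed in when it is done.

```bash
mkdir -p pics; ls; cat > h.py <<'E'
import numpy as np, cv2
from rig import bot
from scipy.spatial.transform import Rotation as R
def cam(n):
    c=bot.read_camera(n); h,w=c["image"].shape[:2]
    c["f"]=h/2/np.tan(np.radians(c["fovy"])/2); q=c["attitude"]
    c["R"]=R.from_quat([q[1],q[2],q[3],q[0]]).as_matrix(); c["eye"]=np.array(c["eye"]); return c
def ray(c,u,v): return c["R"]@np.array([(u-c["cx"])/c["f"],(v-c["cy"])/c["f"],1.])
def plane(c,u,v,z):
    d=ray(c,u,v); return c["eye"]+d*(z-c["eye"][2])/d[2]
def cloud(c):
    h,w=c["depth"].shape; u,v=np.meshgrid(np.arange(w),np.arange(h)); D=c["depth"]
    P=np.stack([(u-c["cx"])/c["f"]*D,(v-c["cy"])/c["f"]*D,D],-1)
    P=P@c["R"].T+c["eye"]; P[D==0]=np.nan; return P
def proj(c,p):
    q=c["R"].T@(np.array(p)-c["eye"]); return q[:2]/q[2]*c["f"]+[c["cx"],c["cy"]]
E
python3 - <<'E'
from h import *
import pickle
for n in("top","side"):
    c=cam(n); pickle.dump(c,open(n+".pkl","wb")); cv2.imwrite(f"pics/{n}0.png",cv2.resize(c["image"],(800,600),interpolation=cv2.INTER_CUBIC)); print(n,c["eye"],c["f"],c["R"][:,2],c["cx"],c["cy"])
E
```

```text
pics
top [380.70378586  45.62236494 959.73280301] 375.6644477859425 [ 0.21362692  0.00156329 -0.97691407] 253.7743954958605 190.55174406657045
side [ 543.90061976 -670.94318784  589.9297436 ] 354.04836253200295 [ 0.03122689  0.84546831 -0.53311183] 256.32352669916133 192.7448943459972
```

View pics/top0.png

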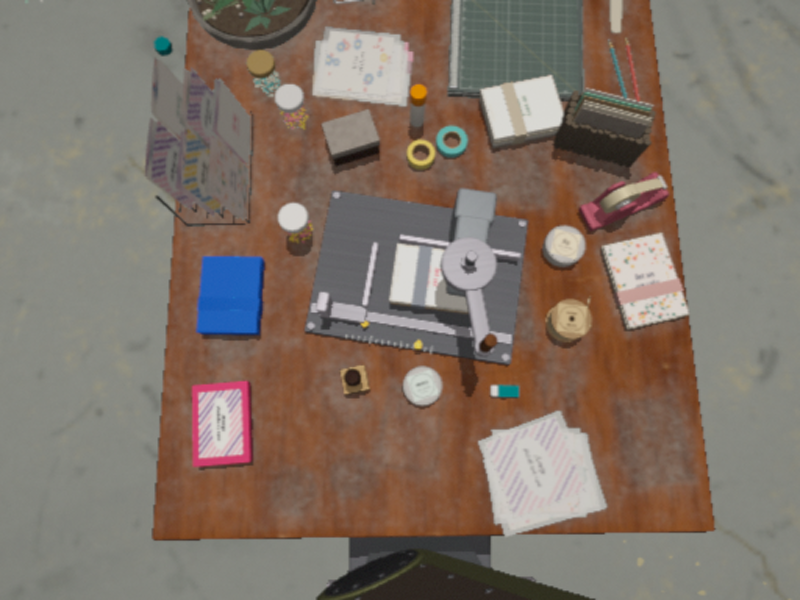

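View pics/side0.png

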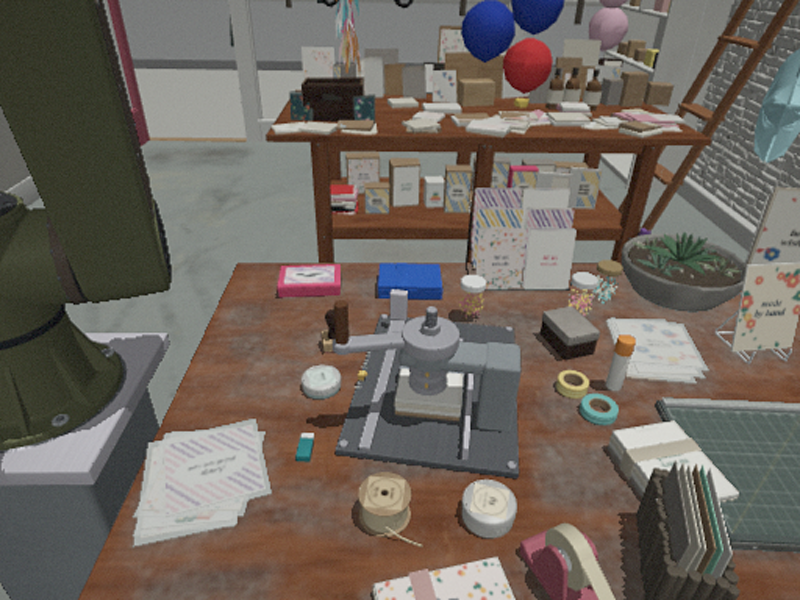

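The top view shows (in 800-wide pixels) the post at (322,302), the pointer at (364,324), the marker clip at (417,344), the hub at (470,262) and the grip at (488,342). The side view agrees. Next I turn these into positions.

```bash
cat > m.py <<'E'
from h import *
import sys
def brass(c,box=None,show=False):
    hsv=cv2.cvtColor(c["image"],cv2.COLOR_BGR2HSV)
    m=cv2.inRange(hsv,(20,140,110),(34,255,255))
    n,l,s,cen=cv2.connectedComponentsWithStats(m)
    return m,[(s[i],cen[i]) for i in range(1,n) if s[i][4]>=3]
E
python3 - <<'E'
from m import *
import pickle
T=pickle.load(open("top.pkl","rb")); S=pickle.load(open("side.pkl","rb"))
for c in(T,S):
    m,b=brass(c)
    for s,cen in b: print(s,cen.round(1),plane(c,*cen,22).round(1))
P=cloud(T)
# bed: dark grey plane z~12
img=T["image"].astype(int); z=P[...,2]
roi=np.zeros(z.shape,bool); roi[110:240,185:350]=1
sat=img.max(2)-img.min(2)
bed=(roi&(sat<25)&(img.max(2)<110)&(z>4)&(z<22)).astype(np.uint8)
bed=cv2.morphologyEx(bed,cv2.MORPH_CLOSE,np.ones((15,15)))
ct=max(cv2.findContours(bed,0,2)[0],key=cv2.contourArea).reshape(-1,2)
W=np.array([plane(T,u,v,12)[:2] for u,v in ct],np.float32)
print(cv2.minAreaRect(W), cv2.boxPoints(cv2.minAreaRect(W)))
# heights
for name,lo,hi in(("rod",185,206),("grip",195,216),("post",70,92)):
    m=roi&(z>lo)&(z<hi); n,l,s,cen=cv2.connectedComponentsWithStats(m.astype(np.uint8))
    for i in range(1,n):
        if s[i][4]>4: print(name,s[i],cen[i].round(1),np.nanmean(P[l==i],0).round(1))
m=roi&(z>148)&(z<160); print("hub disc/lever",m.sum(), cv2.minEnclosingCircle(np.argwhere(m)[:,::-1].astype(np.float32)))
cv2.imwrite("pics/topc.png",cv2.resize(T["image"][115:250,185:365],None,fx=4.4,fy=4.4,interpolation=cv2.INTER_CUBIC))
E
```

```text
[186  73   2   2   3] [186.7  73.3] [918.2 226.2  22. ]
[192  75   4   8  14] [193.4  78.6] [902.1 207.3  22. ]
[261 100  12   7  19] [266.6 104.4] [822.4   8.8  22. ]
[274 101   4   4   5] [275.4 102.8] [826.6 -14.9  22. ]
[185 150   5   4  11] [186.6 151.5] [693.2 221.2  22. ]
[231 206   5   4  11] [233.1 207.3] [543.3 100.1  22. ]
[266 218   4   6  17] [267.4 220.9] [507.3  14.3  22. ]
[329  63   9   6  25] [332.7  66. ] [1161.6 1914.4   22. ]
((626.2225952148438, 2.6822509765625), (395.460205078125, 250.24990844726562), 79.80616760253906) [[ 468.07874 -169.78215]
 [ 714.3784  -214.07109]
 [ 784.36646  175.14665]
 [ 538.0668   219.4356 ]]
rod [298 161   7   7  41] [301.1 163.9] [605.7 -55.  189.4]
rod [308 216   7   8  19] [310.2 220.4] [483.4 -67.7 195. ]
grip [309 213   9  10  70] [313.  217.7] [486.9 -71.5 208.9]
post [185 130  12  19 192] [189.8 138.9] [706.8 203.4  79.2]
post [289 142   2   5   8] [289.4 144.4] [686.9 -42.1  83. ]
post [202 187   9  14  96] [206.1 193.1] [567.8 160.8  84.3]
post [221 237   8   3  16] [225.2 238.2] [461.1 116.1  72.2]
hub disc/lever 1221 ((303.5, 189.5), 38.45136642456055)
```

View pics/topc.png

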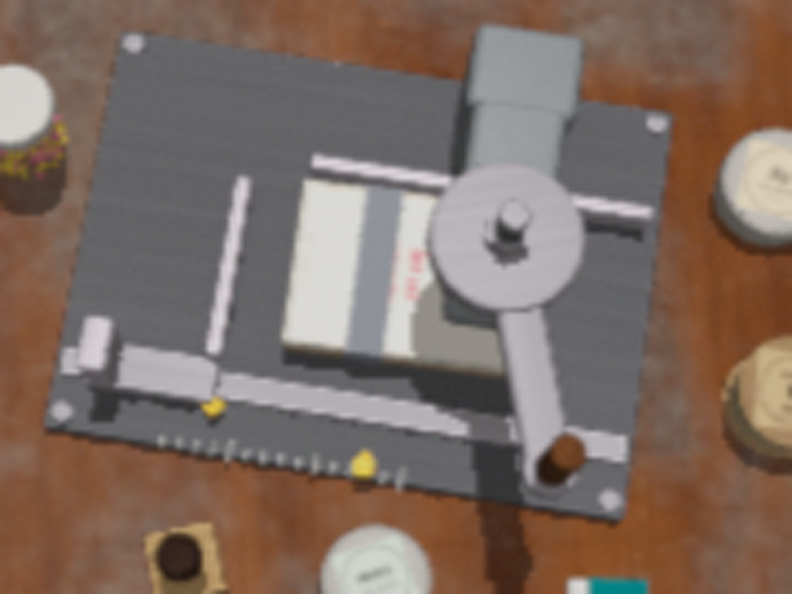

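The crop shows corner screws at (133,43), (656,122), (610,500) and (62,411), the pointer at (213,408) and the clip at (363,465). The lever sits at its right end and the pack is about 30 mm right of the plate. The closed-contour bed fit was off, probably because it merged with surrounding objects, so I'll use the screws instead.

```bash
cat >> m.py <<'E'
import json,os
if os.path.exists("press.json"):
    J=json.load(open("press.json")); O=np.array(J["o"]); YAW=J["yaw"]
    ex=np.array([np.cos(YAW),np.sin(YAW)]); ey=np.array([-ex[1],ex[0]])
    def toP(w): d=np.array(w)[:2]-O; return np.array([d@ex,d@ey])
    def toW(x,y,z): return np.array([*(O+x*ex+y*ey),z])
E
python3 - <<'E'
from m import *
import m,pickle
T=pickle.load(open("top.pkl","rb")); S=pickle.load(open("side.pkl","rb"))
px=lambda u,v:(185+(u+.5)/4.4-.5,115+(v+.5)/4.4-.5)
sc=np.array([plane(T,*px(u,v),12)[:2] for u,v in((133,43),(656,122),(610,500),(62,411))])
# order: back-left, back-right, front-right, front-left
print(sc.round(1)); d=lambda i,j:sc[i]-sc[j]
print("len",[np.linalg.norm(d(i,j)).round(1) for i,j in((0,1),(3,2),(0,3),(1,2))])
a=d(0,1)+d(3,2); b=d(0,3)+d(1,2)
ya=np.arctan2(-a[0],a[1]); yb=np.arctan2(b[1],b[0]); print("yaw",ya,yb)
yaw=(ya*1.36+yb)/2.36; ex=np.array([np.cos(yaw),np.sin(yaw)]); ey=np.array([-ex[1],ex[0]])
o=sc.mean(0)-10*ex-70*ey; json.dump(dict(o=o.tolist(),yaw=yaw),open("press.json","w"))
print("origin",o,yaw)
toP=lambda w:np.array([(np.array(w)[:2]-o)@ex,(np.array(w)[:2]-o)@ey]).round(1)
print("rod",toP([605.7,-55.])," ray z197",toP(plane(T,301.1,163.9,192)))
print("ptr",toP(plane(T,233.1,207.3,24)),"mark",toP(plane(T,267.4,220.9,22)))
print("post",toP(plane(T,206.1,193.1,86)))
g=toP(plane(T,313.4,217,211)); print("grip",g,np.hypot(*g),"lever",0.6+np.arctan2(g[1],-g[0]))
for u,v in((305,180),(283,345),(500,375)): print("pack pt",toP(plane(T,*px(u,v),43)))
P=cloud(T); r=P[160:168,297:306,2]; print(r.round(0))
cv2.imwrite("pics/sidec.png",cv2.resize(S["image"][185:310,190:350],None,fx=4.8,fy=4.8,interpolation=cv2.INTER_CUBIC))
print(bot.read_state()["clock"])
E
```

```text
[[ 771.7  148.9]
 [ 715.4 -167. ]
 [ 487.6 -126.7]
 [ 544.6  188.7]]
len [np.float64(320.9), np.float64(320.5), np.float64(230.6), np.float64(231.3)]
yaw -0.17755003966269428 -0.1743468474469625
origin [607.68658957 -56.18911191] -0.17619275482551983
rod [-2.2  0.8]  ray z197 [-3.1  1.1]
ptr [-91.2 142.4] mark [-111.2   51.6]
post [-77.6 206.3]
grip [-115.   -36.6] 120.68371886878528 lever 0.29187543662044996
pack pt [ 46.1 111.3]
pack pt [-52.4 108. ]
pack pt [-50.  -15.8]
[[154. 156. 155. 157. 156. 155. 155. 156. 156.]
 [157. 156. 187. 188. 189. 190. 190. 155. 154.]
 [156. 165. 191. 190. 190. 192. 190. 190. 154.]
 [167. 187. 189. 189. 189. 190. 192. 192. 155.]
 [167. 186. 189. 191. 189. 192. 190. 189. 153.]
 [175. 186. 191. 190. 189. 189. 190. 190. 168.]
 [171. 183. 187. 188. 192. 191. 189. 188. 167.]
 [170. 181. 184. 188. 188. 187. 181. 165. 166.]]
0.1
```

View pics/sidec.png

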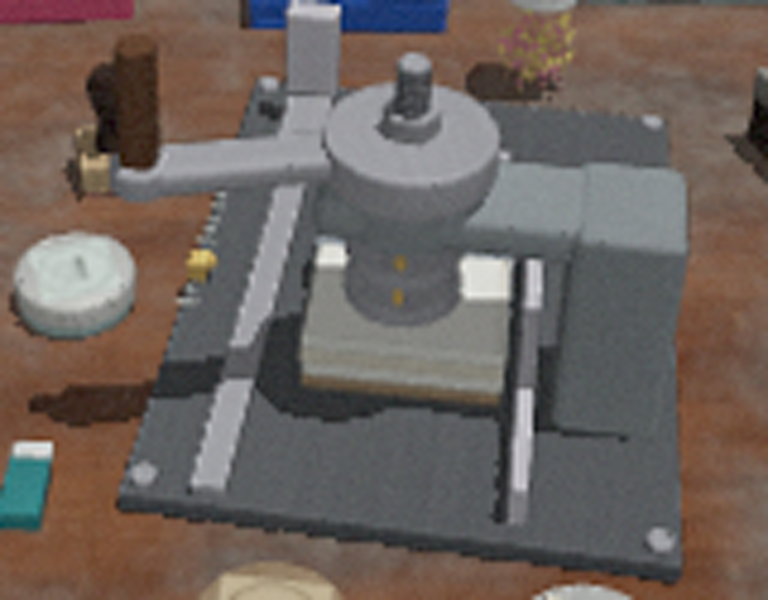

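Everything fits: the screws form a 320 x 230 mm rectangle, post minus pointer is 64 mm, and the grip radius is 120.7 mm. The stop needs about 91 mm of travel. The side crop shows orange index dots on the plate (400,263) and foot (398,298). Now I push, stopping about 8 mm short to look again.

```bash
cat >> m.py <<'E'
def att(a):  # tool down, tool y axis at press-frame angle a (rad)
    t=a+YAW; y=np.array([np.cos(t),np.sin(t),0]); z=np.array([0,0,-1.])
    q=R.from_matrix(np.stack([np.cross(y,z),y,z],1)).as_quat(); return [q[3],q[0],q[1],q[2]]
E
cat > p1.py <<'E'
from m import *
A=None
for a in (0,np.pi):
    q=bot.ik(toW(-76,250,330),att(a)); print(a,None if q is None else np.round(q,2))
    if q is not None and (A is None or abs(q[5])<abs(A[1])): A=(a,q[5])
a=A[0]; json.dump(a,open("pa.json","w"))
bot.move_gripper(0)
bot.move_to(toW(-76,250,330),att(a))
bot.servo_line(toW(-76,250,70),speed=250)
print("touch",bot.servo_line(toW(-76,220,70),speed=80,until_force=4),toP(bot.read_state()["ee_pos"]))
print(bot.servo_line(toW(-76,143,70),speed=40))
s=bot.read_state(); print(toP(s["ee_pos"]),s["ee_pos"],s["ft_force"],s["clock"])
c=cam("top"); m,b=brass(c)
for st,cen in b: print(st,cen.round(2),toP(plane(c,*cen,23)).round(1))
cv2.imwrite("pics/top1.png",cv2.resize(c["image"][115:250,185:365],None,fx=4.4,fy=4.4,interpolation=cv2.INTER_CUBIC))
E
python3 p1.py
```

```text
0 [ 0.28  0.4   1.21 -0.    1.54  0.46]
3.141592653589793 None
touch True [-75.97407313 219.79875929]
False
[-76.42354681 143.59389632] [557.61572353  98.57740237  69.68402398] [-0.86582985  7.38051017 -2.71966674] 7.35
[186  73   2   2   3] [186.67  73.33] [255.7 332.1]
[192  76   4   7  13] [193.38  78.85] [242.3 310.7]
[261 100  12   7  16] [266.56 104.38] [199.5 101.8]
[274 103   2   2   3] [274.67 103.67] [205.   80.6]
[185 150   5   5  11] [186.82 151.64] [ 35.1 287.3]
[264 211   3   3   7] [265.   212.29] [-90.8  60.9]
[265 218   5   6  20] [267.  220.9] [-111.5   52.6]
```

View pics/top1.png

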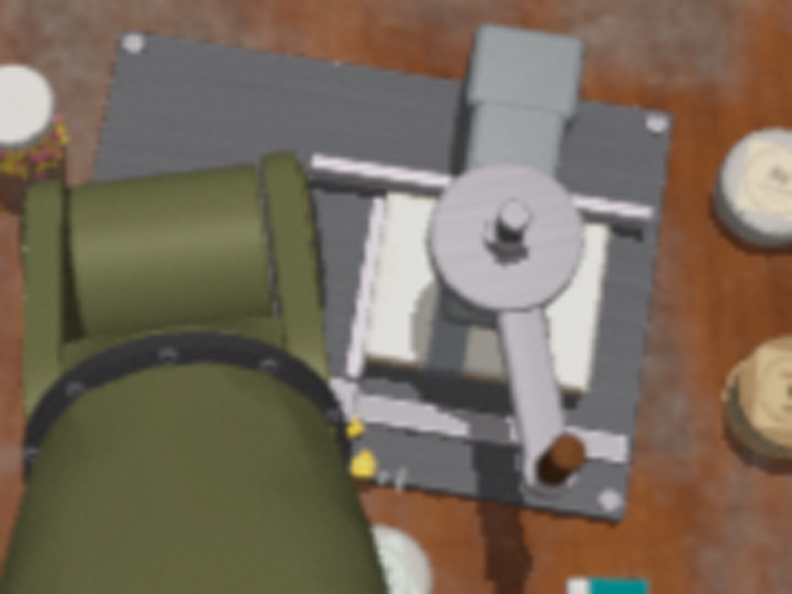

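The stop and pack moved, and the arm partly hides the pointer at (355,428). I'll back off for a clean look.

```bash
cat > p2.py <<'E'
from m import *
def look():
    bot.servo_line(toW(-76,215,70),speed=200)
    c=cam("top"); m,b=brass(c); r={}
    hsv=cv2.cvtColor(c["image"],cv2.COLOR_BGR2HSV)
    for st,cen in b:
        p=toP(plane(c,*cen,23))
        if -125<p[0]<-80 and 20<p[1]<160: print(st,cen.round(2),p.round(1))
    cv2.imwrite("pics/top_l.png",cv2.resize(c["image"][195:230,240:300],None,fx=12,fy=12,interpolation=cv2.INTER_CUBIC))
look(); print(bot.read_state()["clock"])
E
python3 p2.py
```

```text
[263 211   4   4  10] [264.5 212.5] [-91.5  62.1]
[266 218   4   6  17] [267.35 220.88] [-111.4   51.8]
7.9583
```

View pics/top_l.png

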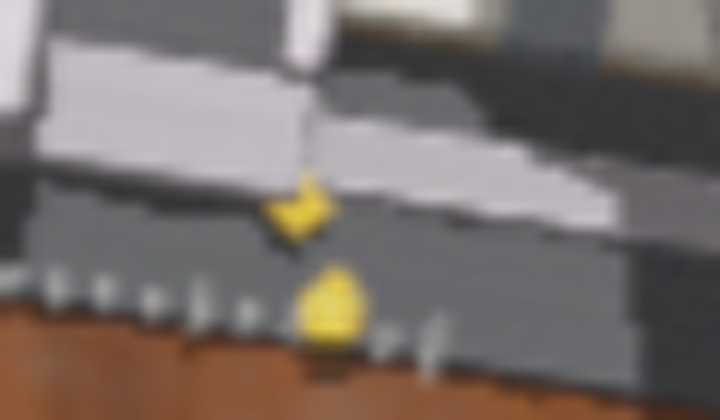

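The pointer tip is at about (298,240) and the clip tip at (337,265), so 8 to 10 mm remain. I'll push about 6.5 mm more and measure with colour-weighted centroids.

```bash
cat > p3.py <<'E'
from m import *
import sys
y=float(sys.argv[1])
bot.servo_line(toW(-76,150,70),speed=200)
bot.servo_line(toW(-76,y,70),speed=25); bot.dwell(.15)
print(toP(bot.read_state()["ee_pos"]).round(2))
bot.servo_line(toW(-76,215,70),speed=200)
acc={0:[],1:[]}
for k in range(3):
    c=cam("top"); I=c["image"].astype(float); w=np.clip(np.minimum(I[...,1],I[...,2])-I[...,0]-35,0,None)
    v,u=np.mgrid[:384,:512]
    m,b=brass(c)
    n,l,s,cen=cv2.connectedComponentsWithStats(((w>0)).astype(np.uint8))
    for q,(z,x0) in enumerate(((24,-90),(22,-112))):
        pts=np.array([[uu,vv,w[vv,uu],*toP(plane(c,uu,vv,z))] for vv in range(200,232) for uu in range(250,285) if w[vv,uu]>0])
        sel=pts[(abs(pts[:,3]-x0)<10)&(abs(pts[:,4]-54)<16)]
        if q==0: sel=sel[sel[:,3]>-101]
        else: sel=sel[sel[:,3]<-101]
        acc[q].append([*(sel[:,3:]*sel[:,2:3]).sum(0)/sel[:,2].sum(),len(sel)])
print("ptr",np.mean(acc[0],0).round(2),"mark",np.mean(acc[1],0).round(2),bot.read_state()["clock"])
cv2.imwrite(f"pics/l{sys.argv[1]}.png",cv2.resize(c["image"][195:230,240:300],None,fx=12,fy=12,interpolation=cv2.INTER_CUBIC))
E
python3 p3.py 136.5
```

```text
[-76.11 136.9 ]
ptr [-90.63  55.52  16.  ] mark [-110.11   52.48   28.  ] 9.9667
```

View pics/l136.5.png

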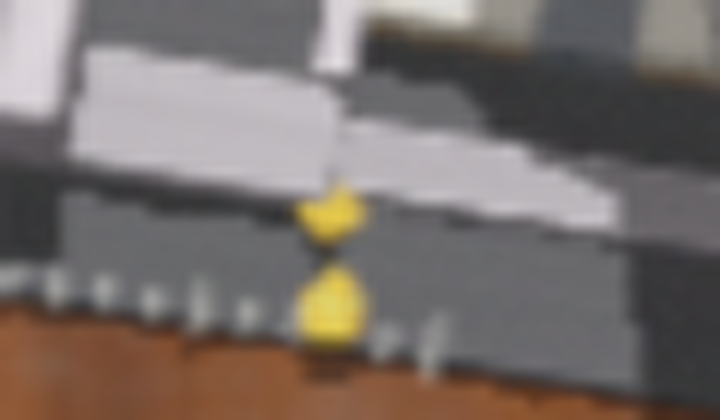

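The pointer tip is at (331,242) and the clip tip at (337,266). Allowing for yaw, 2 to 3 mm remain, so I push another 2.4 mm.

```bash
python3 p3.py 134.1
```

```text
[-76.07 134.27]
ptr [-90.53  52.99  16.33] mark [-110.12   52.48   28.  ] 12.0833
```

View pics/l134.1.png

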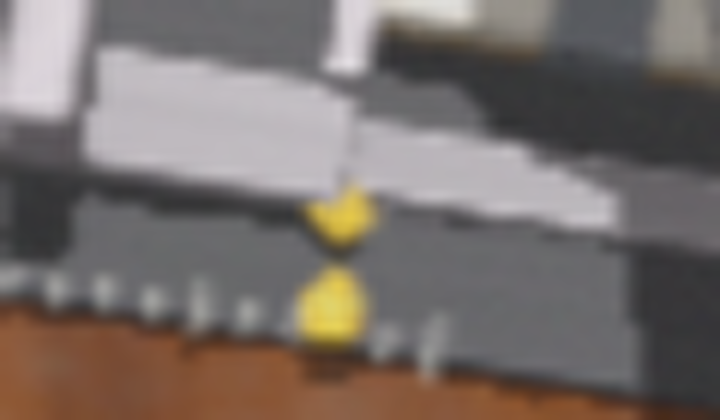

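The tips now align, at (343,243) against an expected 341, so the stop is set. Next I take the baseline dot spacing, straddle the lever grip, and make the first drive stroke.

```bash
cat > lev.py <<'E'
from m import *
Z=185
def gp(th,z=Z): f=th-.6; return toW(-120*np.cos(f),120*np.sin(f),z)
def ga(th): return att(SGN+np.pi/2-(th-.6))
SGN=0
def swing(t0,t1,speed=90,lim=None):
    n=max(1,int(np.ceil(abs(t1-t0)/.35)))
    for t in np.linspace(t0,t1,n+1)[1:]: bot.servo_line(gp(t),ga(t),speed=speed)
def gap(tag=None):
    c=cam("side"); I=c["image"].astype(float)
    w=np.clip(I[...,2]-I[...,0]-12,0,None)[225:275,269:278]
    n,l,s,cen=cv2.connectedComponentsWithStats((w>15).astype(np.uint8))
    d=[]
    for i in range(1,n):
        k=cv2.dilate((l==i).astype(np.uint8),np.ones((3,3)))>0; v,u=np.nonzero(k); ww=w[k]
        d.append((round((u*ww).sum()/ww.sum()+269,2),round((v*ww).sum()/ww.sum()+225,2),int(s[i][4]),int(ww.sum())))
    # height on plane through dots: vertical line at press point 30 mm toward -y of spindle
    b=toW(0,-30,0); zz=[]
    for u,v,*_ in d:
        r=ray(c,u,v); k=(b[1]-c["eye"][1])/r[1]; zz.append(round(float(c["eye"][2]+k*r[2]),1))
    th=toP(bot.read_state()["ee_pos"]); print("dots",d,"z",zz,"theta_tcp",round(.6+np.arctan2(th[1],-th[0]),3),"t",round(bot.read_state()["clock"],2))
    if tag: cv2.imwrite(f"pics/g{tag}.png",cv2.resize(c["image"][185:310,190:350],None,fx=4.8,fy=4.8,interpolation=cv2.INTER_CUBIC))
def ft(): print("F",np.round(bot.read_state()["ft_force"],1))
E
python3 - <<'E'
import lev; from lev import *
gap()
bot.servo_line(toW(-76,215,330),speed=400)
for s in (0,np.pi,-np.pi):
    lev.SGN=s
    Q=[bot.ik(gp(t,z),ga(t)) for t in(.03,.29,1.17) for z in(185,300)]
    print(s,[None if q is None else np.round(q[5],2) for q in Q])
    if all(q is not None for q in Q): break
else: raise SystemExit
print("SGN",s)
bot.move_gripper(40)
bot.move_to(gp(.29,300),ga(.29))
bot.servo_line(gp(.29),speed=200); ft()
bot.move_gripper(24); ft(); print(bot.read_state()["grip_width"])
gap()
swing(.29,.75); ft(); gap()
swing(.75,1.14); ft(); gap("1")
E
```

```text
dots [(np.float64(272.95), np.float64(239.42), 7, 290), (np.float64(272.45), np.float64(246.41), 7, 311), (np.float64(276.17), np.float64(256.92), 2, 93)] z [103.1, 83.6, 53.2] theta_tcp 1.83 t 12.13
0 [np.float64(-2.24), np.float64(-2.24), np.float64(-1.93), np.float64(-1.93), np.float64(-0.85), np.float64(-0.85)]
SGN 0
F [-0.1 -1.3  0.8]
F [ 1.3  0.1 -0.1]
23.881352359167412
dots [(np.float64(272.95), np.float64(239.39), 7, 296), (np.float64(272.44), np.float64(246.42), 7, 309), (np.float64(276.19), np.float64(256.93), 2, 95)] z [103.2, 83.6, 53.2] theta_tcp 0.29 t 16.48
F [ 0.9 -3.   1.4]
dots [(np.float64(272.84), np.float64(239.75), 7, 293), (np.float64(272.44), np.float64(246.91), 6, 265), (np.float64(276.2), np.float64(256.9), 2, 90)] z [102.2, 82.2, 53.2] theta_tcp 0.745 t 17.44
F [-0.1 -2.1  0.3]
dots [(np.float64(272.66), np.float64(241.03), 6, 253), (np.float64(272.42), np.float64(247.98), 6, 269), (np.float64(276.21), np.float64(256.91), 2, 87)] z [98.7, 79.2, 53.2] theta_tcp 1.135 t 18.31
```

View pics/g1.png

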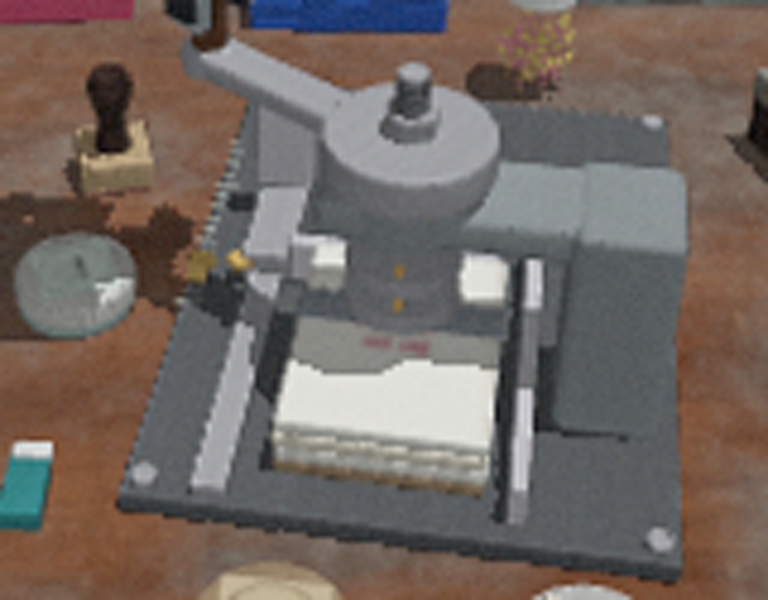

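The first stroke lowered the foot by 4.4 mm with the dot spacing unchanged, still hanging free. The pack sits against the stop under the foot. I'll continue with two full swings.

```bash
python3 - <<'E'
from lev import *
swing(1.14,0.0,130); ft(); gap()
swing(0.0,1.2,100); ft(); gap()
swing(1.2,0.0,130)
swing(0.0,.6,100); ft(); gap(); swing(.6,1.2,100); ft(); gap()
E
```

```text
F [ 0.1  0.7 -0.7]
dots [(np.float64(272.68), np.float64(241.04), 6, 262), (np.float64(272.42), np.float64(247.98), 6, 279), (np.float64(276.13), np.float64(256.85), 2, 94)] z [98.7, 79.2, 53.4] theta_tcp 0.007 t 20.09
F [-1.  -2.9 -0.7]
dots [(np.float64(272.6), np.float64(244.29), 6, 295), (np.float64(272.36), np.float64(251.3), 6, 288)] z [89.6, 69.6] theta_tcp 1.195 t 22.18
F [ 0.2 -2.2  1.1]
dots [(np.float64(272.47), np.float64(245.61), 6, 286), (np.float64(272.4), np.float64(252.85), 6, 262)] z [85.9, 65.2] theta_tcp 0.596 t 25.04
F [-1.  -3.3 -0.2]
dots [(np.float64(272.46), np.float64(247.08), 8, 387), (np.float64(272.22), np.float64(253.82), 3, 160)] z [81.7, 62.3] theta_tcp 1.195 t 26.11
```

The foot is about 21.4 mm down and still free. From here I take short steps with a measurement each.

```bash
python3 - <<'E'
from lev import *
swing(1.2,0.0,130)
for a,b in((0,.3),(.3,.6)):
    swing(a,b,80); ft(); gap(f"s{b}")
E
```

```text
F [ 1.2 -1.7  0.7]
dots [(np.float64(272.45), np.float64(247.27), 8, 431), (np.float64(272.21), np.float64(254.17), 3, 96)] z [81.2, 61.3] theta_tcp 0.3 t 28.56
F [ 2.  -2.7  1.3]
dots [(np.float64(272.47), np.float64(247.68), 10, 511)] z [80.0] theta_tcp 0.597 t 29.21
```

View pics/gs0.6.png

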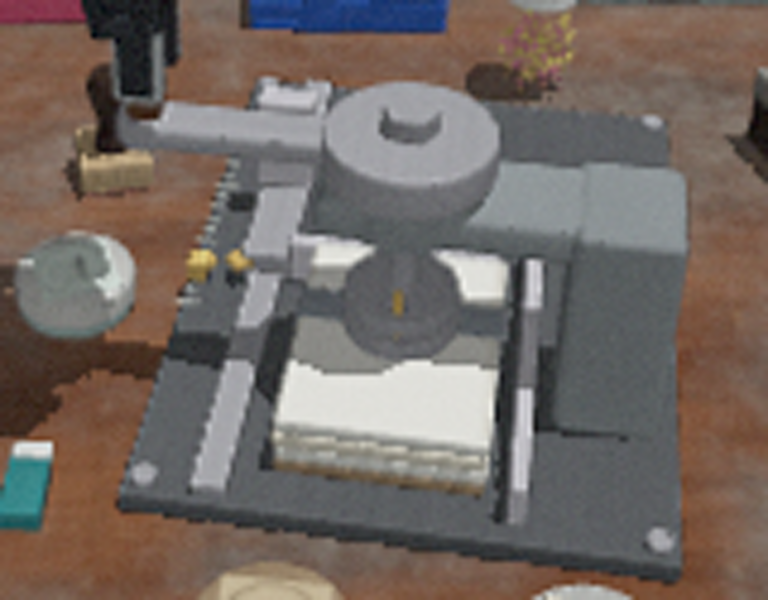

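The lower dot has fallen into shadow at crop (398,336). I'll switch to a brightness-normalised measure.

```bash
python3 - <<'E'
from lev import *
c=cam("side"); I=c["image"].astype(int)
for v in range(240,264): print(v, I[v,269:277,2]-I[v,269:277,0], I[v,269:277,2])
E
```

```text
240 [-3 -5 -6 -5 -4 -4 -6 -2] [ 94  90  87  98 100 102  97  93]
241 [-4 -3 -7 -3 -3 -3 -6 -3] [ 90  88  88  91 101 102  95  94]
242 [-3 -3 -2 -3 -7 -1 -3 -1] [ 93  90  92  98  97 104 101  90]
243 [-7 -4 -3 -4 -5 -4 -4 -6] [ 89  91  90  98  98 100  98  86]
244 [-7 -5 -4 -8 -7 -4 -4 -4] [ 87  89  94  97 100 102  95  90]
245 [-5 -3  0 22 26 -5 -2 -6] [ 88  89  92 105 111 100 100  90]
246 [-5 -5  5 65 56  3 -6 -6] [ 88  86  95 119 122  97  89  89]
247 [-2 -6  1 74 64  2 -7 -3] [ 90  88  99 131 130  90  86  91]
248 [-4 -7  8 71 66 -2 -4 -4] [ 90  91 100 133 126  82  91  95]
249 [-4 -6 13 76 65 -3 -2 -5] [ 92  88  91 137 127  76  95  95]
250 [-4 -4  1 34 40 -6 -5 -5] [ 87  91  92 113 115  82  96  92]
251 [-4 -4 -4 -1  0 -6 -2 -5] [95 97 92 92 90 89 91 86]
252 [-4 -3 -4 -5 -7 -5 -4 -4] [ 99 103 101 103  99 102 104 100]
253 [-4  0 -5 -7 -4 -7 -3 -7] [101 105 104 103 107 100 106 102]
254 [-6 -3 -2 13  6 -2 -6 -4] [ 95  92  98 106 103 101  98  98]
255 [ 0 -1 -1 16 -1 -3 -5 -2] [ 94  95  95 107  92  95  93  94]
256 [-4 -2 -4 -2 -4 -5 -5 -7] [101 100  98  92  88  88  91  92]
257 [-5 -5 -5 -3 -6 -4 -6 -6] [103 102 101  99  95 104 108  98]
258 [-7 -4 -5 -5 -3 -6 -3 -6] [ 94 101 104 103 104 100 106 101]
259 [-2 -4 -2 -6 -6 -5 -6 -4] [120 106 100 104  99 100  96  93]
260 [5 3 3 2 5 4 8 4] [134 130 130 128 141 197 220 216]
261 [5 4 6 6 6 5 5 6] [137 130 155 219 218 223 228 227]
262 [6 6 6 6 5 6 6 5] [154 218 217 228 225 226 224 223]
263 [6 6 5 6 5 6 6 6] [218 226 225 225 223 224 224 224]
```

The lower mark is fading and the upper one is growing. I'll compare column profiles from the saved frames before driving further.

```bash
python3 - <<'E'
from lev import *
import pickle
def back(f): 
    i=cv2.imread(f).astype(np.float32); return cv2.resize(i,(160,125),interpolation=cv2.INTER_LINEAR)
F=[pickle.load(open("side.pkl","rb"))["image"][185:310,190:350].astype(float),back("pics/g1.png"),back("pics/gs0.3.png"),back("pics/gs0.6.png")]
print("row  | R-B cols 272-273 mean | gray col 264-268 | gray 277-281")
for v in range(230,266):
    print(v,*["%4d"%(f[v-185,82:84,2]-f[v-185,82:84,0]).mean() for f in F],"|",*["%4d"%f[v-185,74:79].mean() for f in F],"|",*["%4d"%f[v-185,87:92].mean() for f in F])
E
```

```text
row  | R-B cols 272-273 mean | gray col 264-268 | gray 277-281
230   -3   -4   -6   -4 |   88   89   91   91 |   96   98  100   99
231   -6   -5   -7   -5 |   87   89   91   87 |   89   92   91   91
232   -7   -4   -7   -6 |   87   90   89   89 |   88   92   93   91
233   -7   -9   -7   -5 |   84   88   88   86 |   89   91   92   92
234   -5   -6   -7   -7 |   82   85   83   83 |   89   92   92   92
235   -6   -6   -6   -5 |   83   87  110  109 |   89   90   91   91
236   -7   -6   -5   -7 |   88   89  157  171 |   87   90   90   89
237   -9   -6   -7   -7 |   89   91  143  182 |   84   88   98  113
238   28   -5   -5   -3 |   90   93  112  149 |   90   92   94  114
239   57    0   -2   -3 |   88   93   95  105 |   89   91   90   97
240   57   43   -2   -5 |   91   93   90   88 |   89   93   90   89
241   17   61   -3   -4 |   93   90   91   90 |   91   91   91   90
242   -2   48   -5   -5 |   93   94   93   92 |   97   93   90   91
243   -5    5   -6   -4 |   94   97   91   92 |   98   94   91   91
244   -6   -5   -7   -6 |   91   96   93   92 |   96  101   91   91
245   35   -5   2
[... 710 characters left out ...]
  131  133   95   94
256    4    9   -2   -1 |  136  117   96   97 |  130  125  101  101
257    4   15   -4   -4 |  136  129  104  103 |  133  121  101  100
258    3    7   -4   -4 |  130  136  118  115 |  138  123  101  100
259    9    4   -5   -4 |  128  135  132  131 |  135  128  115  114
260   14    4    4    2 |  128  136  137  135 |  128  178  180  178
261   13    5    5    5 |  126  133  134  134 |  127  219  220  220
262    6    5    5    5 |  137  129  131  128 |  126  222  224  222
263    4    4    5    6 |  138  213  213  213 |  138  222  222  221
264    7    5    6    5 |  103  223  224  223 |  140  220  222  221
265   25    5    6    5 |   83  221  222  222 |  109  220  222  221
```

The profiles explain it. The orange pin rides with the foot and passes through the plate, and the foot now rests on the pack, because its silhouette no longer moves. Since contact the visible upper part grew 2.4 rows and the lower shrank 2.3. At 0.36 px/mm that is about 6.3 mm of the 12 mm gap, so it is half closed. Stop here, release, retreat and verify.

```bash
python3 - <<'E'
from lev import *
bot.move_gripper(40); ft()
bot.servo_line(gp(.6,330),speed=200)
bot.move_joints([-1.216,0.3,1.521,0,1.321,-0.067])
c=cam("side"); I=c["image"].astype(int)
print((I[243:258,272:274,2]-I[243:258,272:274,0]).mean(1))
c=cam("top"); m,b=brass(c)
for st,cen in b:
    p=toP(plane(c,*cen,23))
    if -125<p[0]<-80: print(st,cen.round(2),p.round(1))
P=cloud(c); z=P[...,2]; roi=np.zeros(z.shape,bool); roi[110:240,185:350]=1
q=np.nonzero(roi&(z>195)&(z<216)); g=toP(plane(c,q[1].mean(),q[0].mean(),211)); print("grip",g,np.hypot(*g),.6+np.arctan2(g[1],-g[0]))
# pack's left edge versus plate: near-white pixels at z 36..48
k=roi&(z>38)&(z<48); pts=np.array([toP(p) for p in P[k]]); s=pts[(abs(pts[:,0])<40)]; print("pack/plate y",np.percentile(s[:,1],[1,99]).round(1))
print(bot.read_state()["clock"],bot.read_state()["ft_force"])
E
```

```text
F [ 0.5  0.1 -1.1]
[-3.5 -3.  24.  58.  68.5 66.5 68.5 33.5  0.  -5.  -6.  10.5 10.  -3.
 -6. ]
[266 212   4   3  10] [267.7 213. ] [-91.5  53.9]
[266 218   4   6  17] [267.35 220.88] [-111.4   51.8]
grip [-122.5547921    -2.62848309] 122.58297593565617 0.5785558758781154
pack/plate y [-72.7 269.7]
32.4917 [ 0.16523126  0.60013815 -0.41148797]
```

```bash
python3 -c "
from rig import bot
print(bot.finish_job())"
```

```text
the job is handed in; nothing more can be done
None
```

I handed the job in at about 32 s. By my camera measurements the side stop is within about 1 mm of the mark (2 mm by one coarse final reading), with the pack carried along against it. The foot is wound down until its gap is about half closed (roughly 6 of 12 mm), and the lever is released; I got no verdict back.

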